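Stopper the flask and snap its cap on

ROBOT

A 6-joint arm with a two-finger parallel gripper is mounted at the origin on the work surface. World frame = base frame: x ahead of the robot, y to its left, z up, the work surface at z = 0. Lengths are in mm, angles in rad, forces in N, time in s.
With the tool pointing down it reaches from about 350 to 875 mm from the base axis. Payload 4.2 kg.
Tool frame: the origin (TCP) lies at the very end of the fingers, on their centre line; the grasp point (between the pads) lies arm.hold_point_z behind it (arm.hold_point_z is the distance from the TCP to the grasp point, in mm); y points along the fingers, x is the direction in which the jaws open and shut, and the axes are right-handed (so a half turn about y gives the same grasp; the last joint's range is limited). The gripper opens to 85 mm and grips with 20 to 120 N. Pads are 22 mm wide; open, the fingers measure 114 mm over their backs; the gripper's body (76 mm by 85 mm) begins 54 mm behind the grasp point. The pads swing forward as they close: fully open they stand 13 mm farther back than shut.
Start: joints at [1.484, 0.385, 0.008, 0, -1.194, -0.259], TCP at [211.811, 587.993, 231.312] pointing down, gripper open.
Joint ranges: [-3.14, 3.14], [-1.21, 2.06], [-1.07, 1.41], [-3.16, 2.05], [-2.99, -0.16], [-3.1, 3.1]. Speed limits (rad/s): [2.79, 2.79, 3.14, 3.14, 3.14, 3.14].

INTERFACE

Orientations are given as a unit quaternion [x, y, z, w].
In Python, from bench import arm gives the robot as it stands.
- The arm moves only by the shell command python3 -m creep 'ROWS'. ROWS is JSON, a list of rows, each a list of 3 entries, a list of its own where there are three numbers: the shift along the world's x, y, z in mm, then the turn, a rotation vector about the world's x, y, z in rad, then the gripper command: -1 is shut, 1 is fully open, values between are in proportion. In form: [[[dx, dy, dz], [wx, wy, wz], jaw], ...]. A call has 1 to 12 rows; each row is the pose to reach, as a shift and turn from the pose commanded when the call began; what a row does not reach only later rows make up. A row lasts 1/12 s, in which the tool goes at most 41.7 mm and 7.16 degrees, less where a joint would pass 70% of its speed; a pose out of reach is approached as far as the arm can. A call with a gripper value outside its range is refused whole. The fingers move at their own pace and stop on an object; the grip force is fixed at half the most. Time passes only in rows, so rows that repeat a pose let the fingers close. It gives the time, the measured TCP pose, the force and the opening at its end, in the units of the state.
- arm.read_state(): the state, without advancing time (a new reading comes with each control period).
- arm.get_image(name): name is "scene" or "top" or "wrist"; returns (picture, depth): 420x560x3 uint8, red, green, blue; 420x560 float32, mm along the optical axis (not along the pixel's ray), 0 where there is no reading.
- arm.camera_params(name): a dict with "camera_matrix" (3x3 intrinsics, pixels), "extrinsics" (4x4, takes a point from world to camera coordinates); the wrist camera has in their place "T_tool_cam" (4x4, takes a point from camera to tool coordinates, whose origin is the TCP and whose axes are the tool frame's). Camera axes: x right, y down, z forward; pixel columns grow to the right and rows downward; lengths in mm; the calibration is good to about 2 mm. The wrist camera is an equidistant fisheye: a pixel r from the principal point sees the ray r / f radians off the axis. A picture is of the moment at which its call begins: read the wrist's pose just before it. camera_params takes no time and is no camera call.
- arm.job_done(): hands the job in, once; it reports no verdict.
The state is a dict: "clock": time; "joints": joint angles; "joint_vel": joint speeds; "joint_efforts": joint torques, N m; "position": TCP position; "ee_rot": TCP orientation; "contact_force": force on the tool from outside, world axes, zero at the start; "wrist_torque": the same for the moment, N m; "gripper_width": finger opening in mm.
Only numpy, scipy, OpenCV 4.12 (cv2) and the standard library are available. Lean on these libraries where they do the work, as an engineer would, in place of code of your own. Each camera call takes 0.05 s, during which the arm holds its last target.

TASK

Close up the flask that stands in the heating bath: set the green stopper fully into its neck and let go of it, then put the blue snap cap over the neck and press it straight down past the click until it sits fully home on the metal collar. Keep pressing firmly after the click and finish like that, still pushing the cap down: do not let up or let go. Leave the other loose things where they stand.

Things in the scene. Friction and masses are not known exactly. Their poses are not given: they have to be found in the camera images.
- station: heating bath, fixed to the bench: white control box 190 x 190 mm, 70 mm tall, blue front panel, carrying a round steel pot 147 mm across whose rim is 137 mm above the bench. A round glass flask stands in the pot, its neck upright. Origin: on the bench under the neck's axis; z up, x away from the front panel.
- mouth (a point): centre of the flask neck's rim, 202 mm above the bench. The bore is 24 mm across and over 30 mm deep; the neck is 33 mm across outside, its rim tapering to 30 mm.
- seat (a point): centre of the upper face of the metal collar, a flat ring 54 mm across round the neck, 180 mm above the bench, 22 mm below the rim. The cap's lower edge rests on it when home.
- collar: the metal collar, fixed. Four brass spring balls stand out of the neck 10 mm above it: they resist the cap from 15 mm above the collar with about 8 N (at most 12). At about 11 mm this drops (the click) and they draw the cap down, pulling up to 12 N on a hand that holds it, until 3 mm above the rigid collar. Let go, the cap rests there by its weight and comes off only with a firm pull.
- block: wooden block 70 x 155 x 30 mm, fixed to the bench, with two through holes 25 mm across, 75 mm apart along its y axis. Origin: centre of its underside. Each hole holds a stopper whose head rests on the block's top. It stands left or right of the station.
- stopper: green tapered stopper, loose, about 35 g, upright: plug 26 mm long, 17 mm across at the foot and 22 mm at the top, below a round head 28 mm across and 22 mm tall. Origin: centre of the plug's foot; z along its axis towards the head.
- stopper_shoulder (a point): centre of the underside of the green stopper's head, 26 mm above its foot; at the mouth when the stopper is fully in.
- cap: blue ribbed snap cap, loose, about 45 g, standing open side down on the bench: 48 mm across, 52 mm tall, closed flat top. Inside: lip 35 mm across in the lowest 4.5 mm, flared to 38 mm at the very edge; above it 41 mm across, 48 mm deep, so it clears the stopper's head (top of the head 44 mm above the collar). Origin: centre of its lower edge; z towards the closed top. It may be turned any way about its axis.
- orange_stopper: orange tapered stopper standing in the other hole of the wooden block: same plug, wider head 36 mm across. Origin: centre of the plug's foot. Bystander.
- beaker: clear glass beaker, 68 mm across, 85 mm tall, loose. Origin: centre of its underside. Bystander.
- amber_bottle: amber glass bottle with black cap, 64 mm across, 140 mm tall, loose. Origin: centre of its underside. Bystander.
- jar: white jar with red lid, 50 mm across, 50 mm tall, loose. Origin: centre of its underside. Bystander.
- spatula: steel spatula 180 mm long lying on the bench, loose. Bystander.
- dish: white ceramic dish, 80 mm across, 18 mm tall, loose. Origin: centre of its underside. Bystander.
- vial: small clear vial with yellow cap, 30 mm across, 55 mm tall, loose. Origin: centre of its underside. Bystander.
Mind the look-alikes: they are no part of the job. Of the things that look like the cap, the smallest one is meant.

How it is judged:
By the outcome, as a careful person would: the job done as asked, in the order asked, and still so for the second after the job is handed in, while the arm keeps its last pose, push and grip.
It also fails if it takes over 72 s, if anything falls off the work surface, if the arm or the gripper's body presses on something with over 40 N, if the wrist force passes 120 N, or if a joint passes its speed limit or range.

## Working session

There is one attempt and no reset: what is moved stays moved. The work goes in short steps, Python scripts to look and compute and a shell command to move; the robot and the scene stay as the last step left them, time stands still between calls to the robot, and variables do not carry over. Pictures are saved under pics/ and viewed, and the job is handed in when it is done.

```bash
ls; mkdir -p pics; cat > h.py <<'E'
import numpy as np, cv2
from bench import arm
def save(n,im): cv2.imwrite(f'pics/{n}.png', cv2.cvtColor(im,cv2.COLOR_RGB2BGR))
E
python3 - <<'E'
from h import *
s=arm.read_state(); print(s); print(arm.hold_point_z)
for n in ('scene','top','wrist'):
    im,d=arm.get_image(n); save(n+'0',im); np.savez(f'{n}0.npz',im=im,d=d)
    p=arm.camera_params(n)
    for k,v in p.items(): print(n,k,np.round(np.array(v),3).tolist())
E
```

```text
pics
{'clock': 0.0, 'joints': array([ 1.48362723e+00,  3.85607852e-01,  6.62009814e-03, -5.21734064e-04,
       -1.19399367e+00, -2.58606216e-01]), 'joint_vel': array([-0.00070004,  0.00140819, -0.00156052, -0.0001627 , -0.00127017,
        0.00119883]), 'joint_efforts': array([ 2.40539393e-04, -3.92290771e+01,  1.88395268e+01,  4.18603152e+00,
       -4.59156377e-03,  4.27269867e-06]), 'position': array([211.60317751, 587.46773769, 230.18500278]), 'ee_rot': array([ 0.40710495, -0.57811803,  0.57907929, -0.40584762]), 'contact_force': array([ 0.63441085,  0.19060273, -0.24550825]), 'wrist_torque': array([ 0.00494723,  0.01739132, -0.03937973]), 'gripper_width': 85.53620940702656}
18.700000000000003
scene camera_matrix [[419.972, 0.0, 283.369], [0.0, 419.972, 210.449], [0.0, 0.0, 1.0]]
scene extrinsics [[-0.502, 0.865, 0.019, 289.197], [0.667, 0.4, -0.628, -264.955], [-0.551, -0.303, -0.778, 1588.167], [0.0, 0.0, 0.0, 1.0]]
top camera_matrix [[426.123, 0.0, 280.899], [0.0, 426.123, 211.342], [0.0, 0.0, 1.0]]
top extrinsics [[-0.026, -1.0, 0.002, 1.891], [-0.999, 0.026, -0.037, 534.194], [0.037, -0.003, -0.999, 1478.905], [0.0, 0.0, 0.0, 1.0]]
wrist camera_matrix [[325.192, 0.0, 280.42], [0.0, 325.192, 207.858], [0.0, 0.0, 1.0]]
wrist T_tool_cam [[1.0, 0.0, 0.0, -0.039], [-0.0, -0.306, 0.952, -142.692], [0.0, -0.952, -0.306, 78.265], [0.0, 0.0, 0.0, 1.0]]
```

View pictures.

View pics/scene0.png

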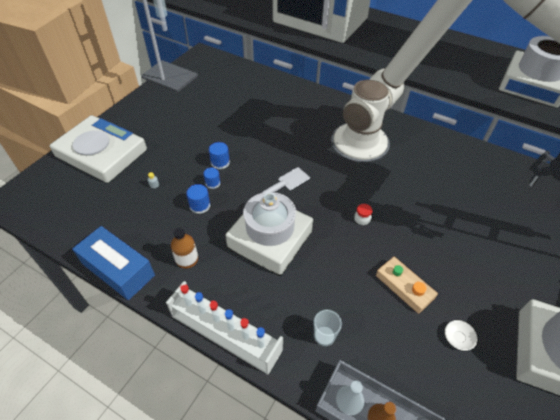

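View pics/top0.png

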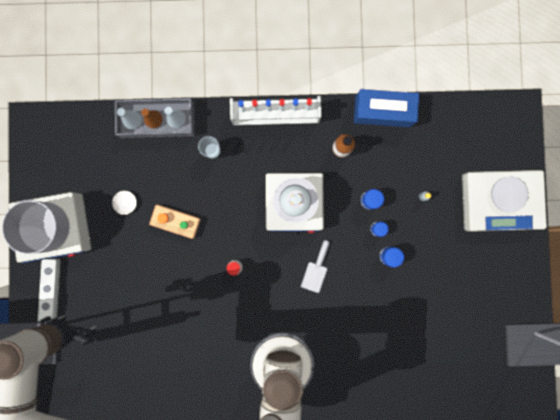

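View pics/wrist0.png

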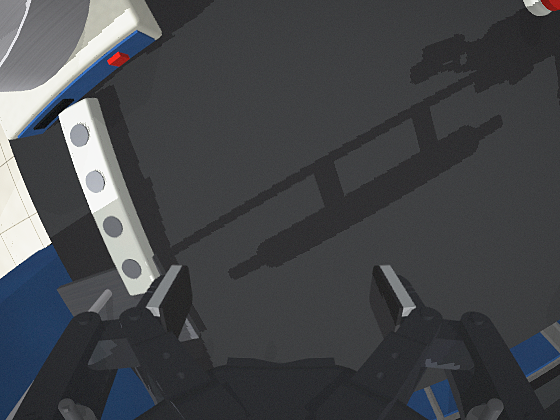

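```bash
cat >> h.py <<'E'
from scipy.spatial.transform import Rotation as R
def ray(name,u,v,st=None):
    """world origin, dir (unit) for pixel"""
    p=arm.camera_params(name); K=p['camera_matrix']
    x=(u-K[0][2])/K[0][0]; y=(v-K[1][2])/K[1][1]
    if name=='wrist':
        r=np.hypot(x,y); d=np.array([x/r*np.sin(r),y/r*np.sin(r),np.cos(r)]) if r>1e-9 else np.array([0,0,1.])
        T=np.array(p['T_tool_cam']); Rt=R.from_quat(st['ee_rot']).as_matrix()
        o=Rt@T[:3,3]+st['position']; d=Rt@T[:3,:3]@d
    else:
        E=np.array(p['extrinsics']); d=E[:3,:3].T@np.array([x,y,1.]); o=-E[:3,:3].T@E[:3,3]
    return o,d/np.linalg.norm(d)
def onz(name,u,v,z,st=None):
    o,d=ray(name,u,v,st); return o+d*(z-o[2])/d[2]
def tri(*rs):
    A=np.zeros((3,3)); b=np.zeros(3)
    for o,d in rs:
        P=np.eye(3)-np.outer(d,d); A+=P; b+=P@o
    x=np.linalg.solve(A,b); return x,[np.linalg.norm((np.eye(3)-np.outer(d,d))@(x-o)) for o,d in rs]
def proj(name,X,st=None):
    p=arm.camera_params(name); K=np.array(p['camera_matrix']); X=np.array(X,float)
    if name=='wrist':
        T=np.array(p['T_tool_cam']); Rt=R.from_quat(st['ee_rot']).as_matrix()
        c=T[:3,:3].T@(Rt.T@(X-st['position'])-T[:3,3])
        th=np.arctan2(np.hypot(c[0],c[1]),c[2]); q=c[:2]/np.hypot(c[0],c[1])*th
        return K[:2,2]+q*K[0,0]
    E=np.array(p['extrinsics']); c=E[:3,:3]@X+E[:3,3]; return K[:2,2]+c[:2]/c[2]*K[0,0]
HUE=dict(green=(45,85),blue=(105,125),orange=(8,20),yellow=(24,34))
def blobs(im,col,smin=120,vmin=60,amin=15):
    h=cv2.cvtColor(im,cv2.COLOR_RGB2HSV); lo,hi=HUE[col]
    m=((h[...,0]>=lo)&(h[...,0]<=hi)&(h[...,1]>=smin)&(h[...,2]>=vmin)).astype(np.uint8)
    n,l,s,c=cv2.connectedComponentsWithStats(m)
    return [(s[i].tolist(),c[i].round(1).tolist()) for i in range(1,n) if s[i][4]>=amin],l
E
python3 - <<'E'
from h import *
for n in ('scene','top'):
    z=np.load(n+'0.npz'); im,d=z['im'],z['d']
    for c in ('green','orange','blue'):
        for s,ce in blobs(im,c)[0]:
            print(n,c,s,ce,end=' ')
            u,v=map(int,np.round(ce)); dd=d[v,u]
            o,r=ray(n,*ce); E=np.array(arm.camera_params(n)['extrinsics']); X=o+r*dd/(E[2,:3]@r)
            print(X.round(1))
E
```

```text
scene green [394, 266, 8, 9, 59] [397.4, 270.1] [498.1 323.8  46.8]
scene orange [171, 234, 23, 21, 353] [182.4, 244.8] [ 763.7 -214.   102.5]
scene orange [182, 261, 15, 8, 24] [189.8, 265.4] [ 767.6 -203.5    9.3]
scene orange [412, 281, 15, 15, 172] [418.7, 288.2] [527.  393.7  53.5]
scene orange [368, 402, 27, 18, 397] [382.0, 411.8] [878.2 421.1  82.3]
scene blue [334, 0, 12, 16, 161] [339.7, 6.9] [-589.9 -385.9  170.1]
scene blue [370, 0, 66, 21, 900] [404.0, 7.2] [-1445.   -307.2  -151.9]
scene blue [450, 0, 96, 49, 2642] [495.6, 23.3] [-1430.1   231.5  -100.8]
scene blue [136, 2, 13, 28, 173] [141.8, 15.4] [ -479.  -1553.9  -129.2]
scene blue [149, 6, 10, 13, 58] [152.5, 11.7] [ -490.3 -1472.7   -91.5]
scene blue [153, 12, 34, 32, 547] [172.9, 27.9] [ -485.9 -1335.   -146. ]
scene blue [186, 18, 57, 39, 1091] [213.8, 36.8] [ -491.5 -1051.8  -119.5]
scene blue [143, 32, 13, 34, 191] [149.7, 47.8] [ -480.8 -1556.6  -332. ]
scene blue [156, 36, 32, 26, 472] [169.7, 49.3] [ -488.8 -1397.6  -297.2]
scene blue [253, 40, 65, 42, 1254] [285.2, 60.2] [-492.3 -606.7 -116. ]
scene blue 
[... 1037 characters left out ...]
.4 -219.8  138.1]
top orange [157, 213, 12, 11, 108] [162.5, 217.9] [520.7 389.2  54.7]
top blue [353, 90, 67, 37, 1694] [385.7, 109.1] [ 866.7 -373.8   77.2]
top blue [238, 99, 5, 8, 29] [240.3, 102.3] [883.4 109.4 141.1]
top blue [266, 99, 4, 7, 27] [267.6, 101.9] [882.   21.6 142.6]
top blue [293, 98, 5, 7, 29] [295.3, 101.0] [881.5 -67.3 146.2]
top blue [362, 189, 23, 21, 375] [373.1, 198.7] [ 566.1 -322.4   70.9]
top blue [486, 216, 46, 14, 317] [512.1, 222.2] [ 475.  -788.    66.3]
top blue [371, 221, 18, 16, 220] [380.1, 228.7] [ 464.8 -346.8   52. ]
top blue [381, 247, 24, 21, 396] [392.6, 256.8] [ 370.1 -381.1   69.9]
top blue [0, 300, 9, 23, 186] [3.5, 310.9] [ 113.3 1326.4 -561.1]
```

```bash
python3 - <<'E'
from h import *
a=cv2.imread('pics/top0.png'); b=cv2.imread('pics/scene0.png')
A=cv2.resize(a[150:300,130:420],None,fx=2.7,fy=2.7,interpolation=cv2.INTER_CUBIC); cv2.imwrite('pics/topz.png',A)
A=cv2.resize(b[130:330,130:450],None,fx=2.5,fy=2.5,interpolation=cv2.INTER_CUBIC); cv2.imwrite('pics/scenez.png',A)
E
```

```text
(no output)
```

View pics/topz.png

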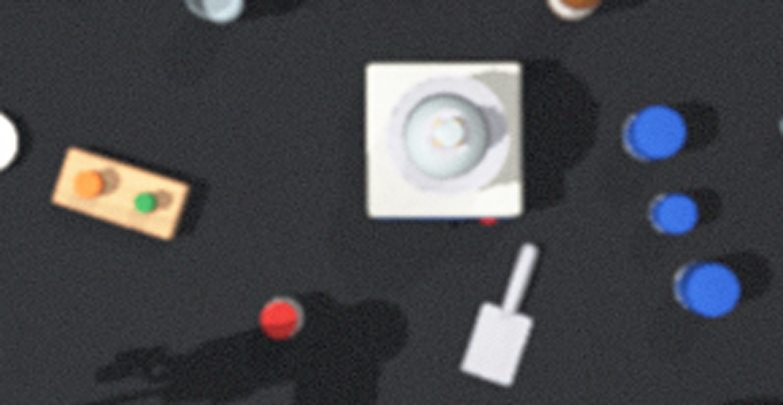

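View pics/scenez.png

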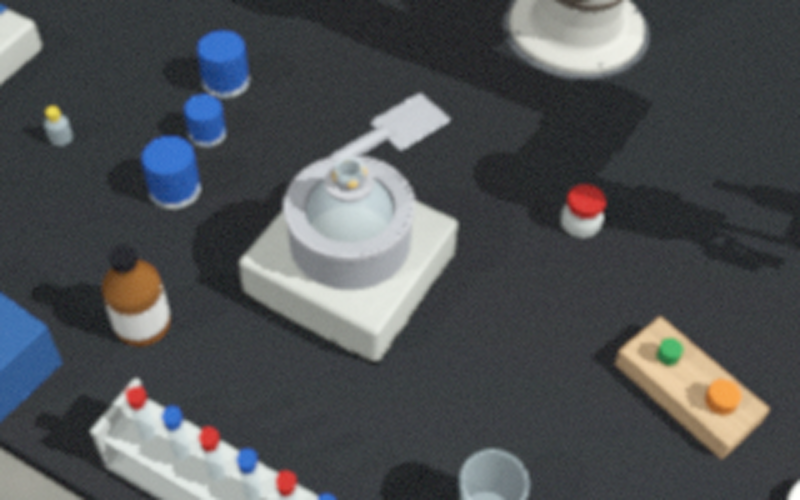

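```bash
python3 - <<'E'
from h import *
s=arm.read_state(); print(R.from_quat(s['ee_rot']).as_matrix().round(3)); print(s['clock'])
print(onz('top',296.7,198.1,202), onz('scene',347/2.5+130,168/2.5+130,202))
g=tri(ray('top',183.4,224.6),ray('scene',397.4,270.1)); print('green',g)
print(tri(ray('top',296.7,198.1),ray('scene',347/2.5+130,168/2.5+130)))
print(tri(ray('top',380.1,228.7),ray('scene',211.2,176.4)))
E
```

```text
[[-0.339 -0.     0.941]
 [-0.941 -0.002 -0.339]
 [ 0.002 -1.     0.   ]]
0.15
[566.03037984 -60.83214709 202.        ] [567.16111605 -55.3124565  202.        ]
green (array([495.98799989, 322.67488946,  42.87796615]), [np.float64(1.1419075728976147), np.float64(1.1419075728975876)])
(array([565.27238356, -59.04778992, 198.19025558]), [np.float64(2.183751529659308), np.float64(2.1837515296593213)])
(array([ 463.4297942 , -349.9890366 ,   30.21088364]), [np.float64(2.1896929244234147), np.float64(2.1896929244233956)])
```

```bash
python3 -m creep '[[[28,-27,0],[0,0,0],0.4],[[60,-56,-5],[0,0,0],0.4],[[90,-84,-15],[0,0,0],0.4],[[118,-110,-25],[0,0,0],0.4],[[146,-137,-35],[0,0,0],0.4],[[174,-163,-45],[0,0,0],0.4],[[202,-189,-55],[0,0,0],0.4],[[230,-215,-60],[0,0,0],0.4],[[258,-241,-70],[0,0,0],0.4],[[284,-266,-80],[0,0,0],0.4],[[284,-266,-80],[0,0,0],0.4],[[284,-266,-80],[0,0,0],0.4]]'
python3 - <<'E'
from h import *
s=arm.read_state(); im,d=arm.get_image('wrist'); save('w1',im); np.savez('w1.npz',im=im,d=d,pos=s['position'],rot=s['ee_rot'])
for c in ('green','orange'): print(c,blobs(im,c)[0])
print(s['position'],R.from_quat(s['ee_rot']).as_matrix().round(3).tolist(),s['gripper_width'])
E
```

```text
clock: 1.15
position: [496.6, 319.9, 150.0]
ee_rot: [0.406, -0.579, 0.58, -0.405]
contact_force: [0.7, -0.8, 0.8]
gripper_width: 59.9
green [([259, 189, 35, 38, 1034], [276.3, 208.2])]
orange [([167, 185, 43, 48, 453], [196.1, 199.5])]
[496.56972567 319.91912285 150.04378604] [[-0.343, -0.002, 0.939], [-0.939, -0.002, -0.343], [0.002, -1.0, -0.001]] 59.87051266917294
```

View pics/w1.png

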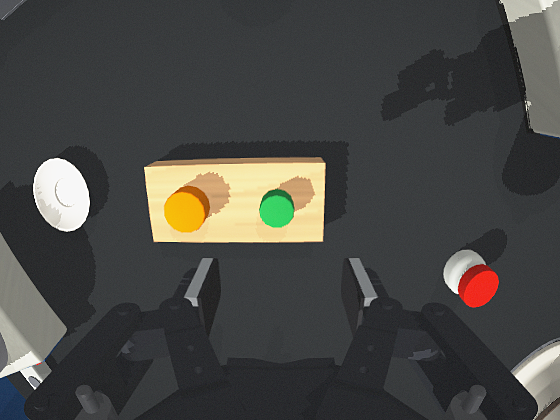

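```bash
cat >> h.py <<'E'
def dpts(name,d,st=None):
    """world point for every pixel by depth"""
    p=arm.camera_params(name); K=np.array(p['camera_matrix']); H,W=d.shape
    u,v=np.meshgrid(np.arange(W),np.arange(H)); x=(u-K[0,2])/K[0,0]; y=(v-K[1,2])/K[1,1]
    if name=='wrist':
        r=np.hypot(x,y)+1e-12; t=np.tan(np.minimum(r,1.5))/r; c=np.stack([x*t*d,y*t*d,d],-1)
        T=np.array(p['T_tool_cam']); Rt=R.from_quat(st['ee_rot']).as_matrix()
        return (c@T[:3,:3].T+T[:3,3])@Rt.T+st['position']
    E=np.array(p['extrinsics']); c=np.stack([x*d,y*d,d],-1); return (c-E[:3,3])@E[:3,:3]
E
python3 - <<'E'
from h import *
z=np.load('w1.npz'); st=dict(position=z['pos'],ee_rot=z['rot']); P=dpts('wrist',z['d'],st)
im=z['im']
for c in ('green','orange'):
    b,l=blobs(im,c,smin=100,vmin=40,amin=100); 
    k=[i for i in range(1,l.max()+1) if (l==i).sum()>=100][0]; q=P[l==k]; zt=np.percentile(q[:,2],95); t=q[q[:,2]>zt-4]
    print(c,'ztop',zt,'extent',t.min(0),t.max(0),'c',(t.min(0)+t.max(0))/2,t.mean(0),len(t))
    m=((l==k)&(P[...,2]>zt-4)).astype(np.uint8); cs,_=cv2.findContours(m,cv2.RETR_EXTERNAL,cv2.CHAIN_APPROX_NONE); e=cv2.fitEllipse(max(cs,key=len)); print(e, [onz('wrist',*e[0],h,st).round(1) for h in (48,52)])
h=im[200:215,225:250]; print('block top z',np.median(P[200:215,225:250,2]))
E
```

```text
green ztop 52.97046459733215 extent [482.10669159 293.40441669  49.05642156] [570.37412361 337.47900139 292.64924926] c [526.2404076  315.44170904 170.85283541] [496.44544293 323.08778151  52.48362698] 914
((276.2979736328125, 210.3190460205078), (32.55800247192383, 33.899559020996094), 86.9081039428711) [array([495.1, 323.6,  48. ]), array([496.3, 323.1,  52. ])]
orange ztop 30.043246289372394 extent [494.3777137  275.18311014  26.04359424] [570.37412361 419.37064709 292.64924926] c [532.37591866 347.27687861 159.34642175] [538.02409582 340.24963543  34.95261177] 212
((243.80935668945312, 163.4566650390625), (1.5801488161087036, 82.67903900146484), 89.4999771118164) [array([539.1, 333.9,  48. ]), array([539.6, 333.3,  52. ])]
block top z 30.101770911372938
```

```bash
python3 -m creep '[[[0,2,-30],[0,0,0],0.2],[[0,2,-60],[0,0,0],0.2],[[0,2,-75],[0,0,0],0.2],[[0,2,-80],[0,0,0],0.2],[[0,2,-80],[0,0,0],0.2]]'
python3 - <<'E'
from h import *
s=arm.read_state(); im,d=arm.get_image('wrist'); save('w2',im)
P=dpts('wrist',d,s); b,l=blobs(im,'green',smin=100,vmin=40,amin=200); print(b)
k=[i for i in range(1,l.max()+1) if (l==i).sum()>=200][0]; m=((l==k)&(abs(P[...,2]-52.5)<3)).astype(np.uint8); cs,_=cv2.findContours(m,cv2.RETR_EXTERNAL,cv2.CHAIN_APPROX_NONE); e=cv2.fitEllipse(max(cs,key=len)); print(e,[onz('wrist',*e[0],h,s).round(1) for h in (48,52)],P[m>0].mean(0))
z=np.load('w1.npz'); s1=dict(position=z['pos'],ee_rot=z['rot'])
print(tri(ray('wrist',276.3,210.3,s1),ray('wrist',*e[0],s)))
print(s['position'],s['gripper_width'],s['contact_force'])
E
```

```text
clock: 1.62
position: [494.7, 324.6, 70.4]
ee_rot: [0.408, -0.578, 0.578, -0.406]
contact_force: [-0.1, 0.2, 0.4]
gripper_width: 51.2
[([257, 217, 50, 56, 2194], [281.5, 245.2])]
((281.5501708984375, 249.8398895263672), (44.80885696411133, 48.358009338378906), 87.07247924804688) [array([494.9, 323.8,  48. ]), array([496.7, 323.2,  52. ])] [496.61991858 323.22019718  52.0498254 ]
(array([495.68081505, 323.47820718,  49.73324405]), [np.float64(0.0713416972081958), np.float64(0.07134169720817893)])
[494.74508604 324.61813784  70.43463685] 51.17189233281279 [-0.05525634  0.18250588  0.44130149]
```

View pics/w2.png

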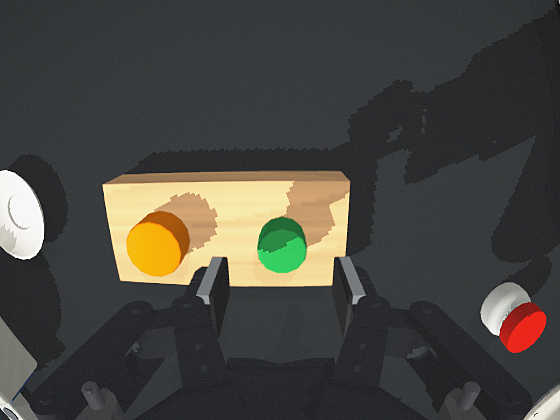

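```bash
python3 -m creep '[[[1,-1,-15],[0,0,0],0.1],[[1,-1,-30],[0,0,0],0.1],[[1,-1,-37],[0,0,0],0.1],[[1,-1,-37],[0,0,0],0.1],[[1,-1,-37],[0,0,0],-0.2],[[1,-1,-37],[0,0,0],-1],[[1,-1,-37],[0,0,0],-1],[[1,-1,-37],[0,0,0],-1],[[1,-1,-37],[0,0,0],-1]]'
python3 - <<'E'
from h import *
s=arm.read_state(); im,d=arm.get_image('wrist'); save('w3',im); print(s['position'],s['gripper_width'],s['contact_force'])
E
```

```text
clock: 2.42
position: [497.6, 323.9, 35.9]
ee_rot: [-0.406, 0.579, -0.578, 0.408]
contact_force: [-1.8, 1.0, 5.8]
gripper_width: 25.9
[497.63792524 323.90767315  35.94081316] 25.931064538552217 [-1.76999594  0.95427551  5.75592776]
```

View pics/w3.png

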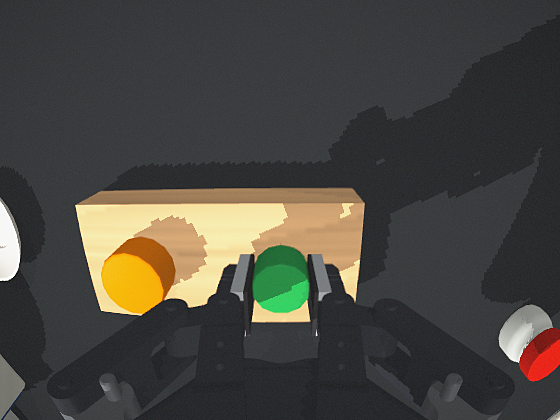

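```bash
python3 -m creep '[[[0,0,4],[0,0,0],-1],[[0,0,15],[0,0,0],-1],[[0,0,30],[0,0,0],-1],[[0,0,50],[0,0,0],-1],[[0,0,80],[0,0,0],-1],[[0,0,115],[0,0,0],-1],[[0,0,150],[0,0,0],-1],[[0,0,190],[0,0,0],-1],[[0,0,230],[0,0,0],-1],[[0,0,230],[0,0,0],-1],[[0,0,230],[0,0,0],-1]]'
python3 - <<'E'
from h import *
s=arm.read_state(); im,d=arm.get_image('wrist'); save('w4',im); print(s['position'],s['gripper_width'],s['contact_force'],s['clock']);np.savez('w4.npz',im=im,d=d,pos=s['position'],rot=s['ee_rot'])
P=dpts('wrist',d,s); b,l=blobs(im,'green',smin=100,vmin=40,amin=200); print(b)
k=[i for i in range(1,l.max()+1) if (l==i).sum()>=200][0]; q=P[l==k]; zt=np.percentile(q[:,2],95); print('top z',zt); m=((l==k)&(abs(P[...,2]-zt)<3)).astype(np.uint8); print(P[m>0].mean(0))
im,d=arm.get_image('scene'); save('s4',im)
E
```

```text
clock: 3.38
position: [497.5, 323.6, 268.2]
ee_rot: [-0.404, 0.579, -0.578, 0.409]
contact_force: [0.3, 0.7, -1.6]
gripper_width: 25.4
[497.51774897 323.60717121 268.22501211] 25.39748652057147 [ 0.29777281  0.68475711 -1.58683909] 3.3833
[([252, 234, 58, 80, 3532], [280.5, 276.5])]
top z 285.10515849937894
[497.00002217 323.67742917 284.21028388]
```

View pics/w4.png

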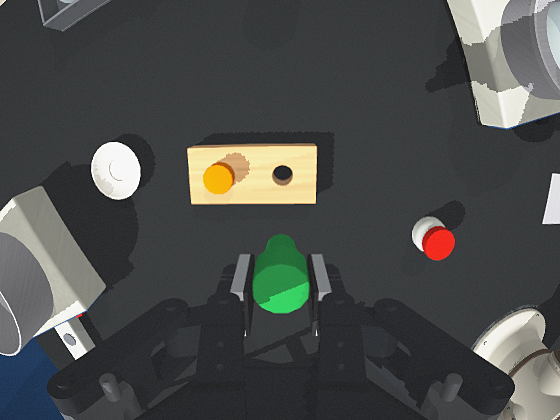

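View pics/s4.png

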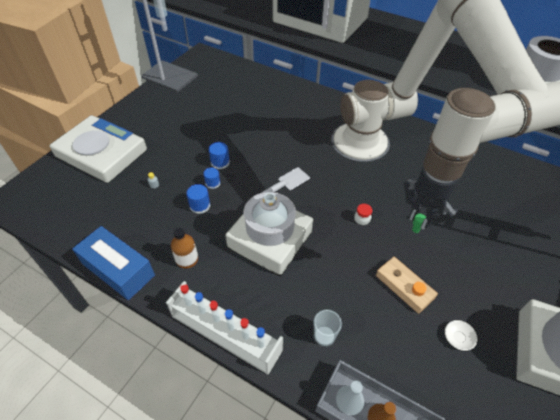

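```bash
python3 -m creep '[[[2,-25,5],[0,0,0],-1],[[4,-60,10],[0,0,0],-1],[[7,-100,15],[0,0,0],-1],[[10,-140,20],[0,0,0],-1],[[13,-180,20],[0,0,0],-1],[[16,-220,20],[0,0,0],-1],[[20,-260,20],[0,0,0],-1],[[24,-300,20],[0,0,0],-1],[[27,-335,20],[0,0,0],-1],[[28,-360,20],[0,0,0],-1],[[28,-360,20],[0,0,0],-1],[[28,-360,20],[0,0,0],-1]]'
python3 -m creep '[[[0,0,0],[0,0,0],-1],[[0,0,0],[0,0,0],-1]]'
python3 - <<'E'
from h import *
s=arm.read_state(); im,d=arm.get_image('wrist'); save('w5',im); print(s['position'],s['gripper_width'],s['contact_force'],s['clock']);np.savez('w5.npz',im=im,d=d,pos=s['position'],rot=s['ee_rot'])
E
```

```text
clock: 4.48
position: [523.9, -38.4, 282.5]
ee_rot: [-0.407, 0.58, -0.579, 0.404]
contact_force: [0.6, 0.7, -0.6]
gripper_width: 26.0
clock: 4.65
position: [524.5, -36.2, 283.5]
ee_rot: [-0.407, 0.579, -0.578, 0.406]
contact_force: [0.3, -0.2, -0.2]
gripper_width: 25.7
[524.5268693  -36.24200075 283.51632961] 25.67258377802976 [ 0.29280734 -0.24708987 -0.15379386] 4.65
```

View pics/w5.png

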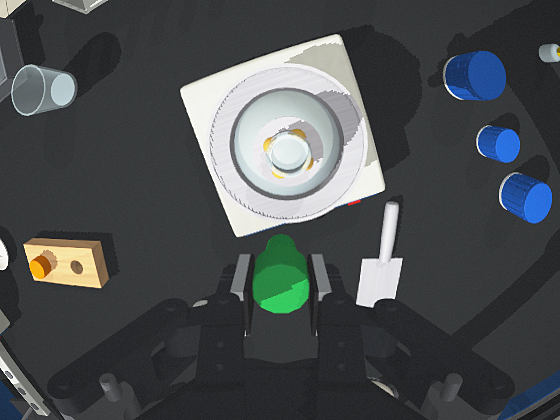

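```bash
python3 - <<'E'
from h import *
z=np.load('w5.npz'); s=dict(position=z['pos'],ee_rot=z['rot']); P=dpts('wrist',z['d'],s); im=z['im']
save('w5z',cv2.resize(im[90:215,220:360],None,fx=4.5,fy=4.5,interpolation=cv2.INTER_CUBIC))
sub=P[110:200,240:340]
for lo,hi in ((199,206),(176,184),(133,141)):
    q=P[60:235,170:390]; t=q[(q[...,2]>lo)&(q[...,2]<hi)]
    if len(t)>5:
        c,r=cv2.minEnclosingCircle(t[:,:2].astype(np.float32)); print(lo,len(t),t[:,2].mean(),c,r)
Hh,_=np.histogram(sub[...,2],bins=np.arange(90,215,5)); print(list(zip(np.arange(90,215,5),Hh)))
E
```

```text
199 642 201.74888125667394 (564.0806884765625, -56.52127456665039) 16.02991485595703
176 2038 180.13298093174544 (563.9072265625, -56.54005432128906) 27.380067825317383
133 10825 135.56982432799322 (563.8701171875, -56.53970718383789) 73.93091583251953
[(np.int64(90), np.int64(1)), (np.int64(95), np.int64(6)), (np.int64(100), np.int64(12)), (np.int64(105), np.int64(20)), (np.int64(110), np.int64(42)), (np.int64(115), np.int64(148)), (np.int64(120), np.int64(179)), (np.int64(125), np.int64(185)), (np.int64(130), np.int64(722)), (np.int64(135), np.int64(704)), (np.int64(140), np.int64(407)), (np.int64(145), np.int64(734)), (np.int64(150), np.int64(973)), (np.int64(155), np.int64(952)), (np.int64(160), np.int64(30)), (np.int64(165), np.int64(629)), (np.int64(170), np.int64(50)), (np.int64(175), np.int64(911)), (np.int64(180), np.int64(1146)), (np.int64(185), np.int64(51)), (np.int64(190), np.int64(235)), (np.int64(195), np.int64(217)), (np.int64(200), np.int64(605)), (np.int64(205), np.int64(0))]
```

View pics/w5z.png

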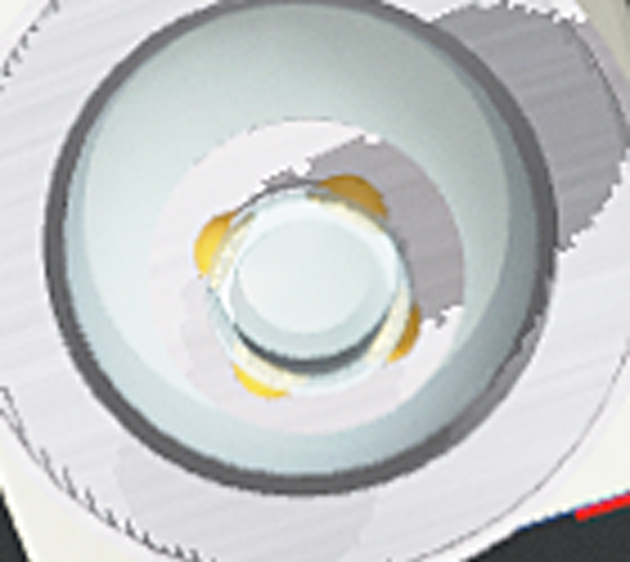

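```bash
python3 - <<'E'
from h import *
z=np.load('w5.npz'); s=dict(position=z['pos'],ee_rot=z['rot']); P=dpts('wrist',z['d'],s); im=z['im']
b,l=blobs(im,'green',smin=80,vmin=30,amin=200); print(b)
k=max(range(1,l.max()+1),key=lambda i:(l==i).sum()); 
Rt=R.from_quat(s['ee_rot']).as_matrix()
q=(P[l==k]-s['position'])@Rt
for lo,hi in ((-18,-14),(-12,-4),(-4,4),(4,8),(8,14),(14,20),(20,26),(26,30),(30,34)):
    t=q[(q[:,1]>lo)&(q[:,1]<hi)]
    if len(t): print(lo,hi,len(t),'x',t[:,0].min().round(1),t[:,0].max().round(1),((t[:,0].min()+t[:,0].max())/2).round(1),'z',t[:,2].min().round(1),t[:,2].max().round(1))
E
```

```text
[([252, 234, 58, 80, 3550], [280.4, 276.4])]
-18 -14 2339 x -13.0 12.8 -0.1 z -16.1 12.4
-12 -4 399 x -13.0 12.8 -0.1 z -10.2 12.7
-4 4 336 x -12.9 13.1 0.1 z 2.5 12.8
4 8 15 x -11.3 6.3 -2.5 z 6.1 11.6
8 14 22 x -4.9 5.6 0.3 z 6.7 8.7
14 20 85 x -8.3 8.5 0.1 z 3.0 8.3
20 26 94 x -8.0 8.1 0.0 z 2.5 7.9
26 30 52 x -7.6 7.2 -0.2 z 2.7 7.2
30 34 21 x -7.2 6.8 -0.2 z 2.5 6.8
```

```bash
python3 -m creep '[[[15,-8,0],[0,0,0],-1],[[30,-16,-5],[0,0,0],-1],[[40,-20.5,-15],[0,0,0],-1],[[40,-20.5,-30],[0,0,0],-1],[[40,-20.5,-40],[0,0,0],-1],[[40,-20.5,-40],[0,0,0],-1],[[40,-20.5,-40],[0,0,0],-1],[[40,-20.5,-40],[0,0,0],-1]]'
python3 - <<'E'
from h import *
s=arm.read_state(); im,d=arm.get_image('wrist'); save('w6',im); print(s['position'],s['gripper_width'],s['contact_force'],s['clock']);np.savez('w6.npz',im=im,d=d,pos=s['position'],rot=s['ee_rot'])
P=dpts('wrist',d,s); q=P[60:300,170:390]
for lo,hi in ((176,184),(133,141)):
    t=q[(q[...,2]>lo)&(q[...,2]<hi)]; c,r=cv2.minEnclosingCircle(t[:,:2].astype(np.float32)); print(lo,len(t),c,r)
save('w6z',cv2.resize(im[150:320,190:370],None,fx=3.3,fy=3.3,interpolation=cv2.INTER_CUBIC))
E
```

```text
clock: 5.37
position: [565.0, -57.2, 244.9]
ee_rot: [0.407, -0.578, 0.579, -0.407]
contact_force: [0.4, 0.6, -0.1]
gripper_width: 25.6
[565.00787956 -57.19688685 244.94307441] 25.620886833933895 [ 0.39735297  0.64930122 -0.05635712] 5.3667
176 2202 (563.9805908203125, -56.57004165649414) 27.566143035888672
133 10618 (563.7318725585938, -56.23737335205078) 73.88937377929688
```

View pics/w6z.png

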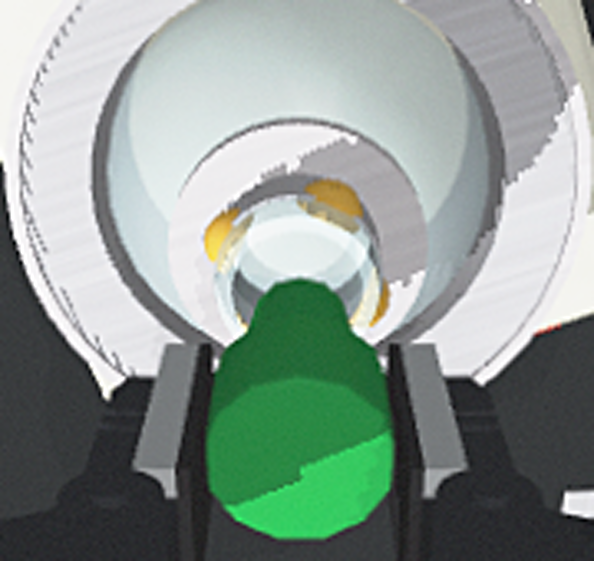

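```bash
python3 -m creep '[[[0,0.5,-6],[0,0,0],-1],[[0,0.5,-12],[0,0,0],-1],[[0,0.5,-18],[0,0,0],-1],[[0,0.5,-24],[0,0,0],-1],[[0,0.5,-30],[0,0,0],-1],[[0,0.5,-33],[0,0,0],-1],[[0,0.5,-33],[0,0,0],-1],[[0,0.5,-33],[0,0,0],-1]]'
```

```text
clock: 6.08
position: [564.8, -57.1, 211.1]
ee_rot: [-0.407, 0.579, -0.579, 0.406]
contact_force: [-0.6, 0.3, -0.7]
gripper_width: 25.5
```

```bash
python3 -m creep '[[[0,0,-1],[0,0,0],-1],[[0,0,-2],[0,0,0],-1],[[0,0,-3],[0,0,0],-1],[[0,0,-4],[0,0,0],-1],[[0,0,-4],[0,0,0],-1],[[0,0,-4],[0,0,0],-1]]'
```

```text
clock: 6.58
position: [564.9, -57.0, 208.0]
ee_rot: [0.406, -0.578, 0.579, -0.407]
contact_force: [-2.0, 0.9, 3.2]
gripper_width: 25.4
```

```bash
python3 -m creep '[[[0,0,-1.5],[0,0,0],-1],[[0,0,-1.5],[0,0,0],-1],[[0,0,-1.5],[0,0,0],-1]]'
python3 -m creep '[[[0,0,0],[0,0,0],-0.2],[[0,0,0],[0,0,0],0.1],[[0,0,0],[0,0,0],0.3],[[0,0,0],[0,0,0],0.3],[[0,0,0],[0,0,0],0.3],[[0,0,30],[0,0,0],0.3],[[0,0,65],[0,0,0],0.3],[[-10,-5,100],[0,0,0],0.3],[[-25,5,110],[0,0,0],0.3],[[-40,10,110],[0,0,0],0.3],[[-40,10,110],[0,0,0],0.3],[[-40,10,110],[0,0,0],0.3]]'
python3 - <<'E'
from h import *
s=arm.read_state(); im,d=arm.get_image('wrist'); save('w7',im); print(s['position'],s['gripper_width'],s['contact_force'],s['clock']);np.savez('w7.npz',im=im,d=d,pos=s['position'],rot=s['ee_rot'])
P=dpts('wrist',d,s); q=P[60:300,170:390]
b,l=blobs(im,'green',smin=80,vmin=30,amin=200); print(b)
k=max(range(1,l.max()+1),key=lambda i:(l==i).sum()); g=P[l==k]; print('green z',np.percentile(g[:,2],[2,50,98])); t=g[g[:,2]>np.percentile(g[:,2],98)-3]; print(cv2.minEnclosingCircle(t[:,:2].astype(np.float32)))
for lo,hi in ((176,184),(133,141)):
    t=q[(q[...,2]>lo)&(q[...,2]<hi)]; c,r=cv2.minEnclosingCircle(t[:,:2].astype(np.float32)); print(lo,len(t),c,r)
E
```

```text
clock: 6.83
position: [565.0, -57.0, 207.9]
ee_rot: [0.406, -0.578, 0.579, -0.407]
contact_force: [-3.4, 1.5, 8.9]
gripper_width: 25.8
clock: 7.83
position: [524.5, -46.9, 316.1]
ee_rot: [0.406, -0.578, 0.579, -0.407]
contact_force: [0.7, -0.3, 0.4]
gripper_width: 55.9
[524.47535133 -46.89459648 316.10189146] 55.8926862453337 [ 0.66263404 -0.29407781  0.35298548] 7.8333
[([256, 139, 38, 39, 1107], [274.8, 158.3])]
green z [217.00059266 224.05796325 225.60282982]
((575.4759521484375, -60.737770080566406), 25.848918914794922)
176 1458 (563.9395751953125, -56.50703048706055) 27.346956253051758
133 8829 (564.1305541992188, -56.54487609863281) 73.85546112060547
```

View pics/w7.png

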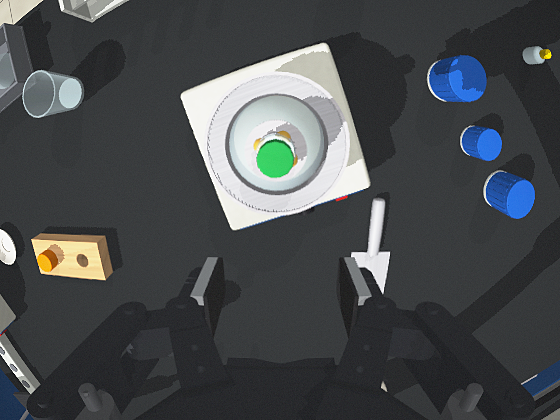

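```bash
python3 -m creep '[[[-6,-30,0],[0,0,0],0.6],[[-14,-70,0],[0,0,0],0.6],[[-22,-110,0],[0,0,0],0.6],[[-30,-150,-20],[0,0,0],0.6],[[-38,-185,-40],[0,0,0],0.6],[[-45,-220,-65],[0,0,0],0.6],[[-52,-250,-90],[0,0,0],0.6],[[-57,-275,-115],[0,0,0],0.6],[[-60,-293,-140],[0,0,0],0.6],[[-61,-300,-160],[0,0,0],0.6],[[-61,-300,-160],[0,0,0],0.6],[[-61,-300,-160],[0,0,0],0.6]]'
python3 -m creep '[[[0,0,0],[0,0,0],0.6]]'
cat > capm.py <<'E'
from h import *
import sys
s=arm.read_state(); im,d=arm.get_image('wrist'); n=sys.argv[1]; save(n,im); print(s['position'],s['gripper_width'],s['contact_force'],s['clock']);np.savez(n+'.npz',im=im,d=d,pos=s['position'],rot=s['ee_rot'])
P=dpts('wrist',d,s); b,l=blobs(im,'blue',smin=120,vmin=40,amin=300); print(b)
for (x,y,w,h,a),c in b:
    k=l[y:y+h,x:x+w]; i=np.bincount(k[k>0]).argmax(); g=P[l==i]; g=g[g[:,2]<150]
    if len(g)<200: continue
    zt=np.percentile(g[:,2],90); t=g[abs(g[:,2]-zt)<2.5]; c,r=cv2.minEnclosingCircle(t[:,:2].astype(np.float32))
    m=((l==i)&(abs(P[...,2]-zt)<2.5)).astype(np.uint8); cs,_=cv2.findContours(m,cv2.RETR_EXTERNAL,cv2.CHAIN_APPROX_NONE); e=cv2.fitEllipse(max(cs,key=len))
    print('top z',zt.round(1),'circle',np.round(c,1),round(r,1),'mean',t.mean(0).round(1),'ell',np.round(e[0],1),onz('wrist',*e[0],zt,s).round(1))
E
python3 capm.py w8
```

```text
clock: 8.88
position: [463.2, -347.5, 154.0]
ee_rot: [-0.407, 0.58, -0.578, 0.405]
contact_force: [-0.4, -0.0, 0.8]
gripper_width: 68.5
clock: 8.97
position: [464.8, -347.3, 156.6]
ee_rot: [0.407, -0.578, 0.579, -0.407]
contact_force: [-0.4, -0.7, 0.1]
gripper_width: 68.1
[ 464.78741063 -347.28543356  156.56236733] 68.1075828202077 [-0.42658685 -0.71016217  0.09440814] 8.9667
[([211, 56, 42, 84, 519], [241.0, 98.8]), ([254, 169, 57, 35, 521], [282.1, 179.3]), ([316, 239, 73, 70, 1767], [342.4, 261.0])]
top z 67.6 circle [ 561.9 -332.4] 29.8 mean [ 560.7 -349.3   67.8] ell [235.7  83.4] [ 565.2 -350.1   67.6]
top z 50.8 circle [ 470.6 -350.8] 21.9 mean [ 479.6 -357.7   50.6] ell [279.7 209. ] [ 462.6 -346.    50.8]
top z 61.3 circle [ 372.5 -383.5] 32.0 mean [ 391.7 -379.5   61.2] ell [338.3 273.4] [ 395.3 -374.3   61.3]
```

View pics/w8.png

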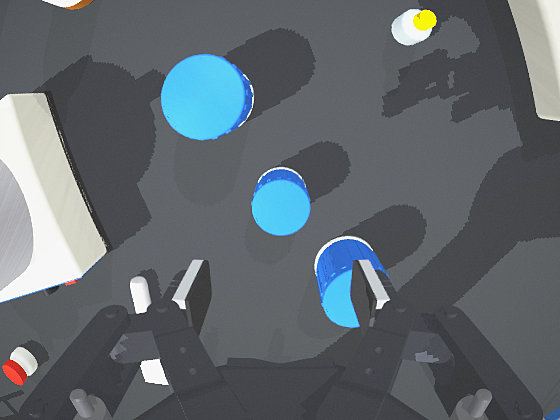

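```bash
sed -i "s/blue=(105,125)/blue=(92,125)/" h.py; python3 - <<'E'
from h import *
z=np.load('w8.npz'); im=z['im']; s=dict(position=z['pos'],ee_rot=z['rot']); P=dpts('wrist',z['d'],s)
b,l=blobs(im,'blue',smin=100,vmin=40,amin=1000); print(b)
i=l[205,280]; g=P[l==i]; print('z',np.percentile(g[:,2],[1,50,99]))
t=g[abs(g[:,2]-np.percentile(g[:,2],80))<2.5]; print(cv2.minEnclosingCircle(t[:,:2].astype(np.float32)),t.mean(0))
m=((l==i)&(abs(P[...,2]-52)<3)).astype(np.uint8); cs,_=cv2.findContours(m,cv2.RETR_EXTERNAL,cv2.CHAIN_APPROX_NONE); e=cv2.fitEllipse(max(cs,key=len)); print(e,onz('wrist',*e[0],52,s))
tb=np.load('top0.npz')['im']; b,l=blobs(tb,'blue',amin=100); print([x for x in b if 360<x[1][0]<400]); print(onz('top',380,228.7,52))
E
```

```text
[([161, 54, 92, 87, 6185], [205.4, 96.8]), ([251, 169, 60, 67, 3126], [280.6, 202.7]), ([316, 239, 73, 89, 3180], [341.5, 278.7])]
z [-2.29341896e-02  5.18681876e+01  5.35986348e+01]
((463.71630859375, -346.9378662109375), 23.718957901000977) [ 464.49680079 -347.43441998   52.03746903]
((280.59869384765625, 206.48275756835938), (55.34309387207031, 57.63674545288086), 90.07984161376953) [ 464.69054764 -347.52058008   52.        ]
[([353, 90, 67, 37, 1694], [385.7, 109.1]), ([362, 189, 23, 21, 375], [373.1, 198.7]), ([371, 221, 18, 16, 220], [380.1, 228.7]), ([381, 247, 24, 21, 396], [392.6, 256.8])]
[ 464.76954799 -346.47576428   52.        ]
```

```bash
python3 -m creep '[[[0,0,-25],[0,0,0],0.6],[[0,0,-55],[0,0,0],0.6],[[0,0,-70],[0,0,0],0.6],[[0,0,-75],[0,0,0],0.6],[[0,0,-75],[0,0,0],0.6],[[0,0,-75],[0,0,0],0.6]]'
python3 - <<'E'
from h import *
s=arm.read_state(); im,d=arm.get_image('wrist'); save('w9',im); P=dpts('wrist',d,s); print(s['position'],s['gripper_width'],s['contact_force'])
b,l=blobs(im,'blue',smin=100,vmin=40,amin=1000); print(b)
i=l[260,280]; g=P[l==i]
t=g[abs(g[:,2]-52)<3]; print(cv2.minEnclosingCircle(t[:,:2].astype(np.float32)),t.mean(0))
m=((l==i)&(abs(P[...,2]-52)<3)).astype(np.uint8); cs,_=cv2.findContours(m,cv2.RETR_EXTERNAL,cv2.CHAIN_APPROX_NONE); e=cv2.fitEllipse(max(cs,key=len)); print(e,onz('wrist',*e[0],52,s))
z=np.load('w8.npz'); s1=dict(position=z['pos'],ee_rot=z['rot'])
print(tri(ray('wrist',*e[0],s),ray('wrist',280.6,206.5,s1)))
E
```

```text
clock: 9.52
position: [465.3, -347.2, 82.6]
ee_rot: [0.406, -0.577, 0.579, -0.407]
contact_force: [-0.2, 0.3, 0.6]
gripper_width: 68.5
[ 465.27853006 -347.19772352   82.60621398] 68.46343319357915 [-0.15711052  0.32819103  0.55640601]
[([113, 33, 131, 123, 12395], [176.1, 94.4]), ([241, 190, 81, 92, 5878], [281.1, 236.8]), ([325, 280, 39, 88, 2154], [342.1, 325.7])]
((463.6595153808594, -346.66314697265625), 24.14154624938965) [ 465.13060669 -347.57071577   52.06128541]
((281.06402587890625, 244.29409790039062), (72.75285339355469, 78.8335189819336), 87.10942077636719) [ 465.40388937 -347.68624079   52.        ]
(array([ 462.99853443, -346.88281217,   46.32317597]), [np.float64(0.037804820175649276), np.float64(0.037804820175594035)])
```

View pics/w9.png

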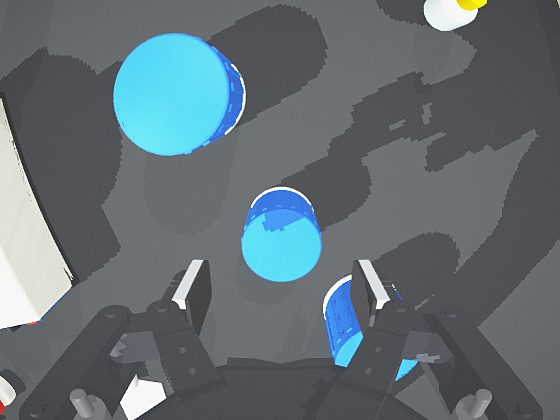

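```bash
python3 -m creep '[[[0,0,-20],[0,0,0],0.6],[[0,0,-45],[0,0,0],0.6],[[0,0,-60],[0,0,0],0.6],[[0,0,-67],[0,0,0],0.6],[[0,0,-67],[0,0,0],0.6],[[0,0,-67],[0,0,0],0.3],[[0,0,-67],[0,0,0],0.1],[[0,0,-67],[0,0,0],-1],[[0,0,-67],[0,0,0],-1],[[0,0,-67],[0,0,0],-1],[[0,0,-67],[0,0,0],-1]]'
python3 -m creep '[[[0,0,3],[0,0,0],-1],[[0,0,10],[0,0,0],-1],[[0,0,25],[0,0,0],-1],[[0,0,50],[0,0,0],-1],[[0,0,90],[0,0,0],-1],[[0,0,130],[0,0,0],-1],[[0,0,170],[0,0,0],-1],[[0,0,210],[0,0,0],-1],[[0,0,245],[0,0,0],-1],[[0,0,260],[0,0,0],-1],[[0,0,260],[0,0,0],-1],[[0,0,260],[0,0,0],-1]]'
python3 - <<'E'
from h import *
s=arm.read_state(); im,d=arm.get_image('wrist'); save('w10',im); P=dpts('wrist',d,s); print(s['position'],s['gripper_width'],s['contact_force'])
b,l=blobs(im,'blue',smin=100,vmin=40,amin=1000); print(b)
E
```

```text
clock: 10.48
position: [465.2, -347.7, 15.9]
ee_rot: [0.406, -0.577, 0.58, -0.407]
contact_force: [-0.6, 0.4, 7.5]
gripper_width: 46.4
clock: 11.48
position: [463.7, -346.8, 274.9]
ee_rot: [0.406, -0.578, 0.579, -0.407]
contact_force: [-0.9, 0.3, -1.9]
gripper_width: 46.8
[ 463.67746175 -346.77396124  274.90468995] 46.82315510592789 [-0.86680513  0.31025006 -1.94776789]
[([200, 70, 62, 59, 2801], [229.5, 99.0]), ([223, 204, 141, 153, 14398], [289.0, 282.5])]
```

View pics/w10.png

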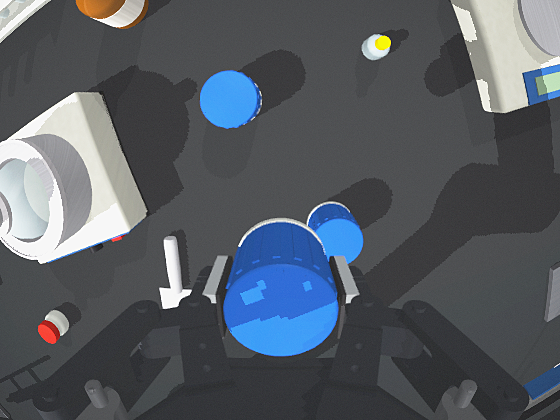

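```bash
python3 -m creep '[[[0,0,0],[0,0,0],-1]]'; cat > capt.py <<'E'
from h import *
import sys
def capt(n):
    s=arm.read_state(); im,d=arm.get_image('wrist'); save(n,im); P=dpts('wrist',d,s)
    Q=(P-s['position'])@R.from_quat(s['ee_rot']).as_matrix()
    b,l=blobs(im,'blue',smin=100,vmin=40,amin=1000); i=l[310,280]
    near=(np.linalg.norm(Q,axis=-1)<70); q=Q[(l==i)&near]
    yt=np.percentile(q[:,1],20); t=q[abs(q[:,1]-np.median(q[q[:,1]<yt+4][:,1]))<3]
    A=np.c_[t[:,0],t[:,2],np.ones(len(t))]; co=np.linalg.lstsq(A,t[:,1],rcond=None)[0]
    m=((l==i)&near&(abs(Q[...,1]-np.median(t[:,1]))<3)).astype(np.uint8); cs,_=cv2.findContours(m,cv2.RETR_EXTERNAL,cv2.CHAIN_APPROX_NONE); e=cv2.fitEllipse(max(cs,key=len))
    print('clock',s['clock'],'pos',s['position'].round(1),'top in tool: y',t[:,1].mean().round(1),'slopes dy/dx,dy/dz',co[:2].round(3),'encl',np.round(cv2.minEnclosingCircle(t[:,[0,2]].astype(np.float32))[0],1),'mean',t.mean(0).round(1),'extent x',t[:,0].min().round(1),t[:,0].max().round(1),'z',t[:,2].min().round(1),t[:,2].max().round(1), 'lowest y',np.percentile(q[:,1],99.5).round(1))
    return s,im,P
if __name__=='__main__': capt(sys.argv[1])
E
python3 capt.py w11
```

```text
clock: 11.62
position: [462.9, -346.5, 272.1]
ee_rot: [-0.407, 0.58, -0.577, 0.406]
contact_force: [-0.1, -1.0, -0.1]
gripper_width: 46.1
clock 11.6167 pos [ 462.9 -346.5  272.1] top in tool: y -36.1 slopes dy/dx,dy/dz [-0.001  0.011] encl [-0.3 -1.4] mean [ -0.  -36.1   1.4] extent x -23.3 23.4 z -25.3 22.6 lowest y 8.4
```

```bash
python3 -m creep '[[[8,24,5],[0,0,0],-1],[[20,58,10],[0,0,0],-1],[[33,95,10],[0,0,0],-1],[[46,132,10],[0,0,0],-1],[[59,169,10],[0,0,0],-1],[[72,206,10],[0,0,0],-1],[[85,243,10],[0,0,0],-1],[[95,271,10],[0,0,0],-1],[[100,285,10],[0,0,0],-1],[[101.5,290,10],[0,0,0],-1],[[101.5,290,10],[0,0,0],-1],[[101.5,290,10],[0,0,0],-1]]'
python3 -m creep '[[[0,0,0],[0,0,0],-1],[[0,0,0],[0,0,0],-1]]'
python3 - <<'E'
from capt import *
s,im,P=capt('w12'); print(s['position'],s['gripper_width'],s['contact_force'])
q=P[20:330,120:440]
for lo,hi in ((176,184),(133,141)):
    t=q[(q[...,2]>lo)&(q[...,2]<hi)]; c,r=cv2.minEnclosingCircle(t[:,:2].astype(np.float32)); print(lo,len(t),c,r)
E
```

```text
clock: 12.67
position: [564.9, -57.7, 283.1]
ee_rot: [-0.407, 0.579, -0.578, 0.406]
contact_force: [-0.3, -0.1, 0.0]
gripper_width: 46.4
clock: 12.83
position: [564.9, -58.4, 283.8]
ee_rot: [-0.406, 0.579, -0.579, 0.406]
contact_force: [-0.5, 0.1, -0.8]
gripper_width: 46.4
clock 12.8333 pos [564.9 -58.4 283.8] top in tool: y -36.1 slopes dy/dx,dy/dz [-0.     0.012] encl [ 0.3 -1.6] mean [ -0.  -36.1   1.4] extent x -23.3 23.3 z -24.9 22.6 lowest y 8.2
[564.88861706 -58.3574     283.83759358] 46.4000724759626 [-0.54751358  0.10453475 -0.76192835]
176 1460 (564.413818359375, -56.46891784667969) 27.215219497680664
133 8140 (564.0152587890625, -56.2543830871582) 74.00743865966797
```

View pics/w12.png

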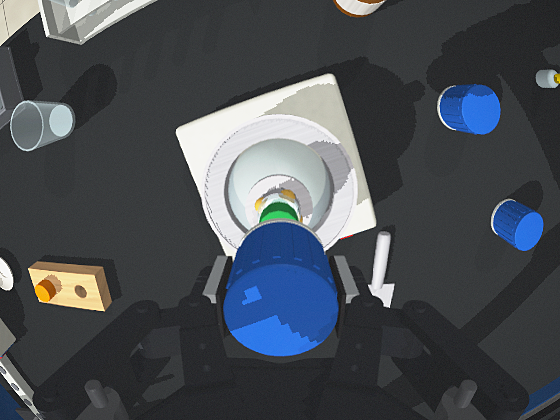

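```bash
python3 -m creep '[[[0.5,0.5,-15],[0,0,0],-1],[[0.5,0.5,-30],[0,0,0],-1],[[0.5,0.5,-36],[0,0,0],-1],[[0.5,0.5,-40],[0,0,0],-1],[[0.5,0.5,-40],[0,0,0],-1],[[0.5,0.5,-40],[0,0,0],-1]]'
python3 - <<'E'
from capt import *
s,im,P=capt('w13'); print(s['position'],s['gripper_width'],s['contact_force'])
q=P[20:330,120:440]
for lo,hi in ((177,184),(133,141)):
    t=q[(q[...,2]>lo)&(q[...,2]<hi)]; c,r=cv2.minEnclosingCircle(t[:,:2].astype(np.float32)); print(lo,len(t),c,r)
im2,d=arm.get_image('scene'); save('s13',cv2.resize(im2[140:300,190:370],None,fx=3.3,fy=3.3,interpolation=cv2.INTER_CUBIC))
E
```

```text
clock: 13.38
position: [566.1, -56.9, 244.4]
ee_rot: [0.406, -0.578, 0.579, -0.407]
contact_force: [-0.5, -0.0, 0.3]
gripper_width: 46.2
clock 13.3833 pos [566.1 -56.9 244.4] top in tool: y -36.1 slopes dy/dx,dy/dz [-0.     0.013] encl [ 0.1 -1.5] mean [ -0.  -36.1   1.4] extent x -23.3 23.4 z -25.1 22.5 lowest y 8.2
[566.1199345  -56.85144036 244.42811395] 46.219647333627826 [-0.46001457 -0.0290506   0.34986732]
177 1645 (564.345947265625, -56.67214584350586) 27.285703659057617
133 10159 (564.0087890625, -56.64704132080078) 73.92108154296875
```

View pics/s13.png

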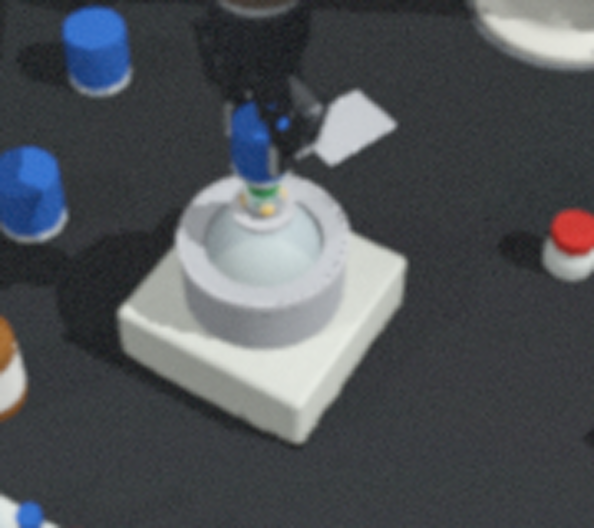

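View pics/w13.png

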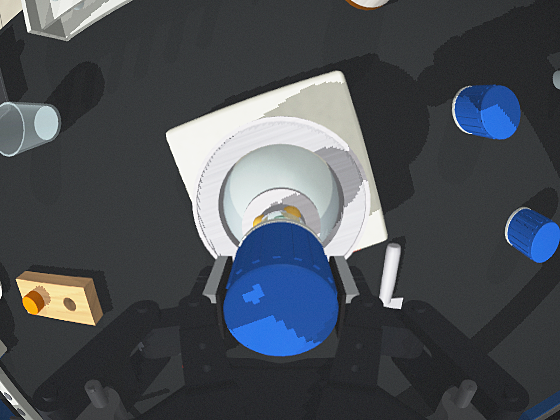

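```bash
python3 -m creep '[[[-0.4,0,-4],[0,0,0],-1],[[-0.4,0,-8],[0,0,0],-1],[[-0.4,0,-13],[0,0,0],-1],[[-0.4,0,-18],[0,0,0],-1],[[-0.4,0,-22],[0,0,0],-1],[[-0.4,0,-22],[0,0,0],-1],[[-0.4,0,-22],[0,0,0],-1]]'
python3 -m creep '[[[0,0,-3],[0,0,0],-1],[[0,0,-6],[0,0,0],-1],[[0,0,-8],[0,0,0],-1],[[0,0,-8],[0,0,0],-1],[[0,0,-8],[0,0,0],-1]]'
```

```text
clock: 14.07
position: [565.3, -56.5, 221.4]
ee_rot: [-0.407, 0.579, -0.578, 0.406]
contact_force: [-0.2, -0.4, -0.6]
gripper_width: 46.5
clock: 14.48
position: [565.3, -56.5, 213.7]
ee_rot: [-0.407, 0.579, -0.579, 0.406]
contact_force: [-0.4, 0.6, -0.6]
gripper_width: 46.6
```

```bash
python3 -m creep '[[[0,0,-2],[0,0,0],-1],[[0,0,-4],[0,0,0],-1],[[0,0,-5],[0,0,0],-1],[[0,0,-5],[0,0,0],-1]]'
python3 -m creep '[[[0,0,-1],[0,0,0],-1],[[0,0,-2],[0,0,0],-1],[[0,0,-2],[0,0,0],-1]]'
python3 -m creep '[[[0,0,-2],[0,0,0],-1],[[0,0,-3],[0,0,0],-1],[[0,0,-3],[0,0,0],-1]]'
```

```text
clock: 14.82
position: [565.7, -56.9, 209.5]
ee_rot: [0.406, -0.578, 0.579, -0.407]
contact_force: [-0.4, -1.6, 2.3]
gripper_width: 46.4
clock: 15.07
position: [566.0, -57.0, 209.0]
ee_rot: [0.406, -0.578, 0.579, -0.407]
contact_force: [-1.9, -1.1, 8.6]
gripper_width: 46.7
clock: 15.32
position: [566.7, -57.0, 207.1]
ee_rot: [0.406, -0.577, 0.58, -0.408]
contact_force: [-2.7, -1.3, 11.3]
gripper_width: 46.6
```

```bash
python3 -m creep '[[[0,0,-1.5],[0,0,0],-1],[[0,0,-2],[0,0,0],-1],[[0,0,-2],[0,0,0],-1],[[0,0,-2],[0,0,0],-1]]'
python3 -m creep '[[[0,0,-1],[0,0,0],-1],[[0,0,-3],[0,0,0],-1],[[0,0,-3],[0,0,0],-1],[[0,0,-3],[0,0,0],-1]]'
```

```text
clock: 15.65
position: [565.5, -56.5, 200.4]
ee_rot: [-0.406, 0.579, -0.579, 0.406]
contact_force: [3.9, -2.3, -7.4]
gripper_width: 46.4
clock: 15.98
position: [565.1, -56.5, 198.3]
ee_rot: [-0.407, 0.579, -0.578, 0.406]
contact_force: [2.1, -2.4, -5.1]
gripper_width: 46.4
```

```bash
python3 - <<'E'
from capt import *
s,im,P=capt('w14'); print(s['contact_force'],s['wrist_torque'])
E
```

```text
clock 15.9833 pos [565.1 -56.5 198.3] top in tool: y -36.1 slopes dy/dx,dy/dz [0.    0.011] encl [-0.6 -1.5] mean [  0.  -36.1   1.4] extent x -23.4 23.3 z -25.1 22.7 lowest y 8.2
[ 2.07263862 -2.42535146 -5.12173095] [-0.63146049 -0.65477074 -0.03853096]
```

View pics/w14.png

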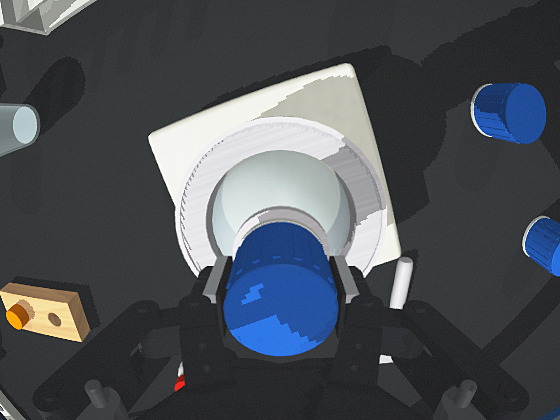

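```bash
python3 -m creep '[[[0,0,-1],[0,0,0],-1],[[0,0,-2],[0,0,0],-1],[[0,0,-3],[0,0,0],-1],[[0,0,-4],[0,0,0],-1],[[0,0,-4],[0,0,0],-1],[[0,0,-4],[0,0,0],-1]]'
python3 -m creep '[[[0,0,-1],[0,0,0],-1],[[0,0,-2],[0,0,0],-1],[[0,0,-3],[0,0,0],-1],[[0,0,-4],[0,0,0],-1],[[0,0,-4],[0,0,0],-1],[[0,0,-4],[0,0,0],-1]]'; python3 - <<'E'
from capt import *
s,im,P=capt('w15'); print(s['contact_force'],s['wrist_torque'])
E
```

```text
clock: 16.53
position: [565.4, -56.3, 195.9]
ee_rot: [0.406, -0.578, 0.579, -0.407]
contact_force: [-2.2, 0.5, 5.3]
gripper_width: 46.6
clock: 17.03
position: [565.5, -56.3, 195.8]
ee_rot: [0.406, -0.577, 0.579, -0.408]
contact_force: [-9.8, 3.9, 21.5]
gripper_width: 46.7
clock 17.0333 pos [565.5 -56.3 195.8] top in tool: y -36.3 slopes dy/dx,dy/dz [0.001 0.015] encl [-0.2 -1.4] mean [ -0.  -36.3   1.4] extent x -23.3 23.4 z -24.6 22.7 lowest y 7.8
[-9.84810813  3.91969147 21.46936063] [ 1.08022678  2.63866988 -0.0923185 ]
```

```bash
python3 -m creep '[[[-1,0.4,-1],[0,0,0],-1],[[-2,0.8,-2],[0,0,0],-1],[[-2,0.8,-2],[0,0,0],-1],[[-2,0.8,-2],[0,0,0],-1]]'; python3 - <<'E'
from capt import *
s,im,P=capt('w16'); print(s['contact_force'],s['wrist_torque'])
im2,d=arm.get_image('scene'); save('s16',cv2.resize(im2[140:300,190:370],None,fx=3.3,fy=3.3,interpolation=cv2.INTER_CUBIC))
q=P[20:330,120:440]
for lo,hi in ((177,184),(133,141)):
    t=q[(q[...,2]>lo)&(q[...,2]<hi)]; c,r=cv2.minEnclosingCircle(t[:,:2].astype(np.float32)); print(lo,len(t),c,r)
E
```

```text
clock: 17.42
position: [565.5, -56.3, 195.8]
ee_rot: [0.405, -0.576, 0.581, -0.409]
contact_force: [-6.7, 2.0, 24.7]
gripper_width: 46.6
clock 17.4167 pos [565.5 -56.3 195.8] top in tool: y -36.3 slopes dy/dx,dy/dz [-0.001  0.017] encl [-0.2 -1.4] mean [ -0.  -36.3   1.4] extent x -23.3 23.3 z -24.1 22.6 lowest y 7.7
[-6.67791171  1.99294554 24.68220596] [ 0.36361514  2.21399854 -0.12769767]
177 1177 (565.8213500976562, -56.87324523925781) 26.68500518798828
133 13512 (563.9813232421875, -56.50746536254883) 73.91028594970703
```

View pics/s16.png

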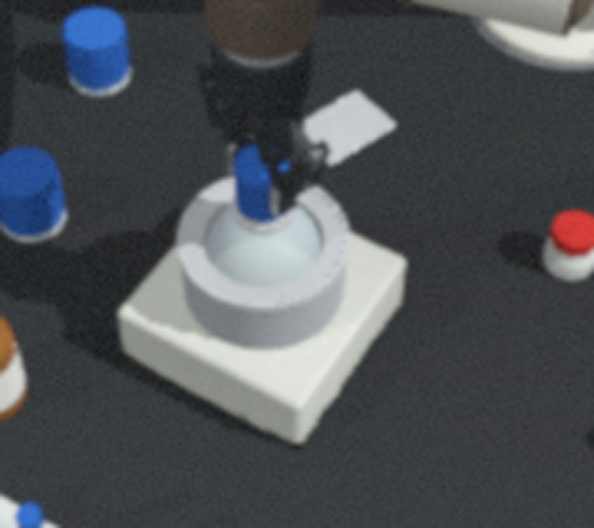

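View pics/w16.png

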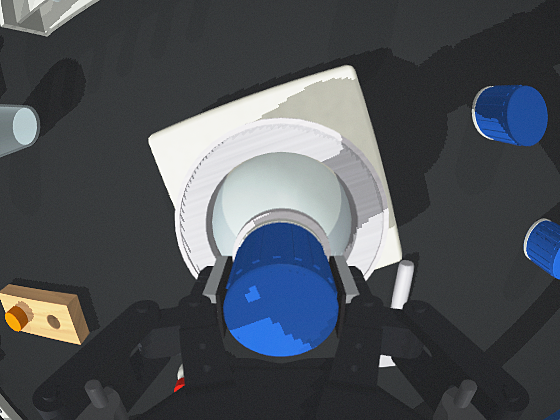

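```bash
python3 -m creep '[[[-0.5,0.2,-1],[0,0,0],-1],[[-1,0.4,-1.5],[0,0,0],-1],[[-1,0.4,-1.5],[0,0,0],-1],[[-1,0.4,-1.5],[0,0,0],-1],[[-1,0.4,-1.5],[0,0,0],-1],[[-1,0.4,-1.5],[0,0,0],-1],[[-1,0.4,-1.5],[0,0,0],-1]]'; python3 - <<'E'
from capt import *
s,im,P=capt('w17'); print(s['contact_force'],s['wrist_torque'])
E
```

```text
clock: 18.1
position: [565.6, -56.3, 195.7]
ee_rot: [0.405, -0.575, 0.581, -0.41]
contact_force: [-6.9, 0.7, 28.7]
gripper_width: 46.5
clock 18.1 pos [565.6 -56.3 195.7] top in tool: y -36.3 slopes dy/dx,dy/dz [-0.    0.02] encl [-0.2 -1.4] mean [  0.  -36.3   1.5] extent x -23.4 23.4 z -24.9 22.6 lowest y 8.1
[-6.89755899  0.67329781 28.69165429] [ 0.05668204  2.18511493 -0.134727  ]
```

Steady at about 29 N down on the rigid collar, no slip in the grip. I am handing it in.

```bash
python3 -c "
from bench import arm
print(arm.job_done()); s=arm.read_state(); print(s['clock'],s['position'],s['contact_force'])"
```

```text
the job is handed in; nothing more can be done
None
the job is handed in; nothing more can be done
```

I set the green stopper fully into the flask neck and let go of it. I then put the smallest blue cap over the neck, pressed it past the click onto the collar, and handed in at 18.1 s with the arm still pushing.

- **Stopper:** after release, the wrist camera put the top of its head at about 224 mm, which is 22 mm above the rim, so it is fully seated.
- **Click:** resistance rose to 11 N with the cap's edge about 11 mm above the collar. It then flipped to a downward pull of 7 N.
- **Cap home:** the cap stopped with its lower edge at about 180 mm, the collar's height. Pressing harder, from 5 N to 29 N, moved it only about 0.2 mm.
- **Final push:** about 29 N down, with the cap still gripped. The camera showed no clear slip: the cap's top moved 0.2 mm relative to the fingers. No other loose things were touched, as far as the views showed.

Checks that were less clean:

- A sideways force of about 7 N remained under the press, and the tool tilts by about 1°.
- The finger opening read about 1.5–2.5 mm less than the true diameters throughout.
- Locating the neck from the fixed scene and top cameras gave a point about 3 mm off the wrist camera. I used the wrist camera's value, where rim, collar and pot agreed.
- The two-view height checks on the objects came out low: about 2 mm for the stopper's top and 6 mm for the cap's. Those two-view baselines were short, and the wrist depth readings agreed with the stated heights, so I used the depth readings.

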